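# Hang the blue headset back on the headset rail

## Robot

A 6-joint arm with a two-finger parallel gripper is mounted at the origin on the work surface. World frame = base frame: x ahead of the robot, y to its left, z up, the work surface at z = 0. Lengths are in mm, angles in degrees, forces in N, time in s.
With the tool pointing down it reaches from about 350 to 850 mm from the base axis. Payload 8.1 kg.
Tool frame: the origin (TCP) lies between the finger pads; the fingertips stand 22 mm ahead of it and the grasp point (between the pads) lies 3 mm ahead of it (r.nose_length is the z of the fingertips in the tool frame, in mm); z points along the fingers, x is the direction in which the jaws open and shut, and the axes are right-handed (so a half turn about z gives the same grasp; the last joint's range is limited). The gripper opens to 85 mm and grips with 20 to 120 N. Pads are 22 mm wide; open, the fingers measure 114 mm over their backs; the gripper's body (76 mm by 85 mm) begins 54 mm behind the grasp point. The pads swing forward as they close: fully open they stand 13 mm farther back than shut.
Start: joints at [70.737, 7.471, 85.268, -0, 87.261, -4.893], TCP at [148.885, 581.239, 224.092] pointing down, gripper open.
Joint ranges: [-169.43, 169.43], [-51.17, 129.36], [1.28, 143.12], [-76.62, 256.62], [0, 156.53], [-152.29, 152.29]. Speed limits (degrees/s): [136.94, 136.94, 159.86, 180, 180, 180].

## Interface

Orientations are given as [roll, pitch, yaw] about the fixed x, y, z axes, in that order (R = Rz(yaw) Ry(pitch) Rx(roll)).
In Python, from bench import r gives the robot as it stands.
- The arm moves only by the shell command python3 -m jog 'ROWS' [FORCE]. ROWS is JSON, a list of rows, each a list of 5 numbers: the shift along the tool's x, y, z in m, then the turn about the tool's z in degrees, then the opening in per cent of the stroke, from 0 (shut) to 100 (fully open). A call has 1 to 8 rows; each row is the pose to reach, as a shift and turn from the pose measured when the call began, along the tool's axes at that moment; what a row does not reach only later rows make up. A row lasts 1/10 s, in which the tool goes at most 50 mm and 8.59 degrees, less where a joint would pass 70% of its speed; a pose out of reach is approached as far as the arm can. A call with a gripper value outside its range is refused whole. The fingers move at their own pace and stop on an object; FORCE is the grip in N (left out, the last holds). Time passes only in rows, so rows that repeat a pose let the fingers close. It gives the time, the measured TCP pose, the force and the opening at its end, in the units of the state.
- r.sense(): the state, without advancing time (a new reading comes with each control period).
- r.snapshot(name): name is "side" or "top"; returns a dict with "image" (384x512x3 uint8, red, green, blue), "K" (3x3 intrinsics, pixels), "distortion" ([k1, k2, p1, p2, k3] as OpenCV has them; the pictures are not rectified), "T" (4x4, takes a point from camera to world coordinates). Camera axes: x right, y down, z forward; pixel columns grow to the right and rows downward; lengths in mm; the calibration is good to about 2 mm. A picture is of the moment at which its call begins. There is no depth.
- r.hand_in(): hands the job in, once; it reports no verdict.
Trained networks look in a picture, given as the dict that the camera call returned (one of the last four; its "shot" number tells which), for a name from the list of things; names that differ only in an ending like _2 or _b are one class to them, and where a whole thing is asked for, a point or a joint stands for the part that bears it (a point fixed in the world has none). Each returns a list of dicts, best first, with "conf" (0 to 1); they miss things now and then, are a little off and sometimes report something else, mostly with a low value. They report only what shows in the picture. A call takes as long as a camera call. They do not tell look-alikes from the thing itself.
- r.search_frame(picture, label): "bbox" ([left, top, right, bottom] in pixels, round what is visible of it).
- r.pinpoint(picture, label): "uv" ([column, row] in pixels: a listed point, or the origin of a listed thing).
The state is a dict: "time": time; "joint_pos": joint angles; "qd": joint speeds; "joint_efforts": joint torques, N m; "tool_pos": TCP position; "tcp_rot": TCP orientation; "ft_force": force on the tool from outside, world axes, zero at the start; "wrist_torque": the same for the moment, N m; "finger_gap": finger opening in mm.
Only numpy, scipy, OpenCV 4.12 (cv2) and the standard library are available. Lean on these libraries where they do the work, as an engineer would, in place of code of your own. Each camera call takes 0.05 s, during which the arm holds its last target. There are 200 camera calls.

## Task

Pick up the headset with the blue cushions from the table and hang it by its headband over the free stretch of the headset rail, beside the grey one: bar under the crown cushion, one ear cup on each side of the bar, hanging still and clear of the table. Lower it gently, do not drop or force it onto the bar, and leave the red and the grey headset where they are.

Things in the scene. Friction and masses are not known exactly. Their poses are not given: they have to be found in the camera images.
- blue: White headset, blue cushions, 0.2 kg, standing on its cups as an arch 164 (x, cup to cup) x 62 (y) x 155 mm (z). Origin between the cups' undersides. Crown cushion over the origin: 30 mm wide along y (grip from above, closing along y), 125 to 155 mm high; underside flat for 30 mm along x, then sloping down. Gap between ear cushions 92 mm. Either way round may hang.
- red: The same headset (size and axes as the blue one) with red cushions, standing on the table to the left or right of the blue one. Leave it alone.
- grey: The same headset (size and axes as the blue one) in black with grey cushions, already hanging on the rail, 95 to 115 mm from the rail's middle towards its +y end. Leave it hanging there.
- rail: Headset rail, fixed: a level round steel bar 16 mm thick along its y axis, top 155 mm above the table, between pale wooden posts 14 mm thick, 158 mm tall, 180 mm either side of the middle, on feet 160 x 30 x 12 mm. Origin on the table under the bar's middle. Free stretch: -y side of the grey headset, its middle 50 mm along -y. A hung headset's cups clear the table by 30 mm.
There are look-alikes about, which are no part of the job. Leave any purple look-alike of the blue alone.

How it is judged:
By the outcome, as a careful person would: the job done as asked, in the order asked, and still so for the second after the job is handed in, with the robot touching nothing.
It also fails if it takes over 51 s, if anything falls off the work surface, if the arm or the gripper's body presses on something with over 40 N, if the wrist force passes 120 N, or if a joint passes its speed limit or range.

## Working session

There is one attempt and no reset: what is moved stays moved. The work goes in short steps, Python scripts to look and compute and a shell command to move; the robot and the scene stay as the last step left them, time stands still between calls to the robot, and variables do not carry over. Pictures are saved under pics/ and viewed, about 8 in all and at most 12, crops included, and the job is handed in when it is done.

```bash
ls; mkdir -p pics; cat > h.py <<'E'
import numpy as np, cv2
from bench import r
def ray(p,uv):
    K=np.array(p["K"],float);D=np.array(p["distortion"],float);T=np.array(p["T"],float)
    q=cv2.undistortPoints(np.array([[uv]],float),K,D)[0,0]
    d=T[:3,:3]@np.array([q[0],q[1],1]);return T[:3,3],d/np.linalg.norm(d)
def plane(p,uv,z):
    o,d=ray(p,uv);return o+d*(z-o[2])/d[2]
def tri(rays):
    A=np.zeros((3,3));b=np.zeros(3)
    for o,d in rays:
        M=np.eye(3)-np.outer(d,d);A+=M;b+=M@o
    x=np.linalg.solve(A,b)
    return x,[float(np.linalg.norm((np.eye(3)-np.outer(d,d))@(x-o))) for o,d in rays]
def proj(p,P):
    T=np.linalg.inv(np.array(p["T"],float))
    return cv2.projectPoints(np.array(P,float).reshape(-1,3),cv2.Rodrigues(T[:3,:3])[0],T[:3,3],np.array(p["K"],float),np.array(p["distortion"],float))[0][:,0]
def save(p,n): cv2.imwrite(f"pics/{n}.png",cv2.cvtColor(p["image"],cv2.COLOR_RGB2BGR))
E
python3 - <<'E'
from h import *
s=r.sense();print(s["time"],s["tool_pos"],s["tcp_rot"],s["finger_gap"])
ims=[]
for c in("side","top"):
    p=r.snapshot(c);ims.append(p["image"]);print(c,np.round(p["T"],2).tolist())
    for l in("blue","rail"):
        for f in(r.search_frame,r.pinpoint):
            print(l,[(np.round(x.get("bbox",x.get("uv")),1).tolist(),round(x["conf"],2)) for x in f(p,l)])
    for x in r.pinpoint(p,"grey")[:4]: print("grey",x)
    np.save(f"{c}.npy",np.array([p],dtype=object),allow_pickle=True)
    save(p,c+"0")
E
```

```text
pics
0.0 [148.7036304  580.67659018 223.01854231] [-1.7999129e+02  1.0998913e-01  7.5630248e+01] 85.2719271969251
side [[0.88, -0.34, 0.32, 0.73], [-0.47, -0.64, 0.61, -982.1], [-0.01, -0.69, -0.73, 1148.36], [0.0, 0.0, 0.0, 1.0]]
blue [([269.4, 276.8, 332.9, 354.0], 0.89), ([263.2, 167.5, 322.2, 219.9], 0.85), ([150.8, 113.3, 188.2, 170.1], 0.78), ([230.2, 203.9, 262.2, 271.8], 0.73)]
blue [([298.6, 324.5], 0.96), ([166.4, 154.1], 0.66), ([245.5, 247.8], 0.64), ([293.7, 205.0], 0.57)]
rail [([194.7, 78.9, 292.6, 189.1], 0.87)]
rail [([335.6, 258.1], 0.69)]
grey {'uv': [221.6, 124.8], 'conf': 0.95}
top [[-0.0, -0.99, 0.15, 254.75], [-1.0, 0.0, -0.0, -71.85], [0.0, -0.15, -0.99, 1509.93], [0.0, 0.0, 0.0, 1.0]]
blue [([276.3, 213.6, 328.3, 257.4], 0.88), ([135.2, 229.7, 179.2, 275.2], 0.77), ([353.6, 214.9, 411.6, 240.1], 0.76), ([266.2, 145.9, 295.3, 202.6], 0.57)]
blue [([379.2, 226.9], 0.9), ([159.8, 254.8], 0.87), ([278.4, 176.4], 0.82), ([299.9, 234.3], 0.62)]
rail [([111.2, 152.9, 240.4, 209.6], 0.67)]
rail [([179.3, 180.7], 0.97)]
grey {'uv': [147.2, 179.4], 'conf': 0.73}
```

View pics/side0.png

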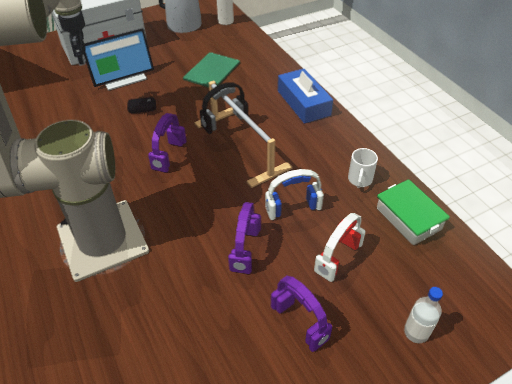

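View pics/top0.png

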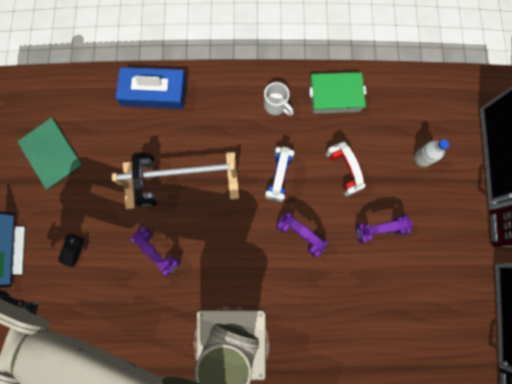

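Side view: blue headset at about (293,195), with the red one at (340,247) and purple look-alikes at (167,143), (246,238) and (300,312). The rail runs from (212,88) to (272,150), with the grey headset near (212,108). Top view: blue at (281,174), and the rail from (125,175) to (235,165).

```bash
python3 - <<'E'
from h import *
pt=np.load("top.npy",allow_pickle=True)[0];ps=np.load("side.npy",allow_pickle=True)[0]
for n,(a,b) in {"rail (sidebad)":((293.7,205),(278.4,176.4))}.items():
    print("blue origin tri",tri([ray(ps,a),ray(pt,b)]))
print("rail top z0",plane(pt,(179.3,180.7),0),"grey",plane(pt,(147.2,179.4),30))
print("grey tri",tri([ray(ps,(221.6,124.8)),ray(pt,(147.2,179.4))]))
A=cv2.resize(pt["image"][135:215,110:305],None,fx=4,fy=4,interpolation=cv2.INTER_CUBIC)
B=cv2.resize(ps["image"][75:225,190:330],None,fx=4,fy=4,interpolation=cv2.INTER_CUBIC)
cv2.imwrite("pics/cA.png",A[:,:,::-1]);cv2.imwrite("pics/cB.png",B[:,:,::-1])
E
```

```text
blue origin tri (array([ 549.75470064, -158.37649236,   11.14413521]), [3.2524832479927297, 3.252483247992775])
rail top z0 [535.56736725 174.82915046   0.        ] grey [534.94384047 276.95644514  30.        ]
grey tri (array([529.24279313, 283.59320745,  12.242527  ]), [9.325366785199295, 9.325366785199181])
```

View pics/cA.png

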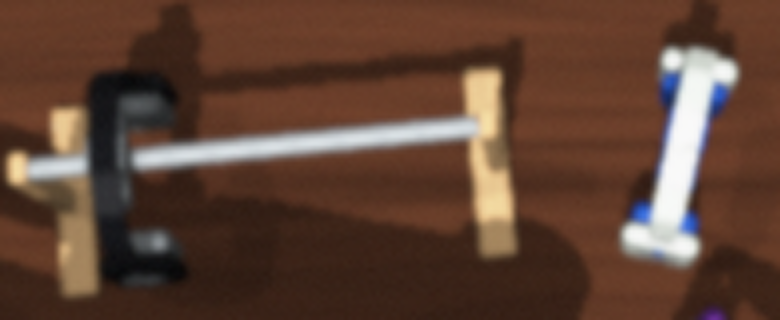

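View pics/cB.png

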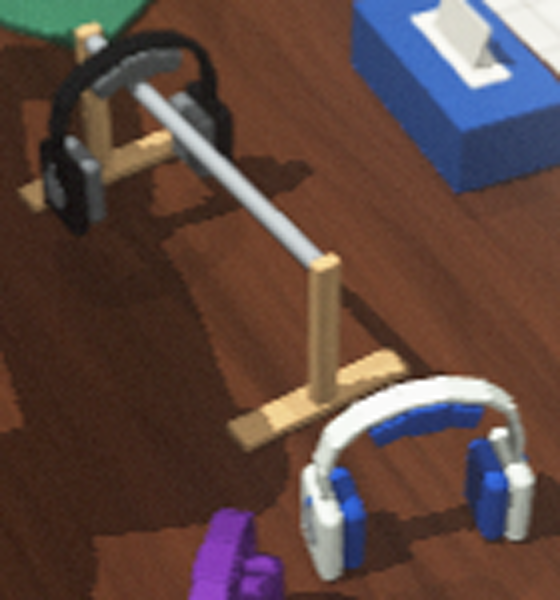

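Crop A: bar from (30,170) to (477,127), left post top at (17,168), and the blue band's centre at about (687,148), tilted by about -0.22 in column per row. Crop B: post tops at (88,33) and (326,263), and the blue crown cushion around (428,420). Next I fit both poses and check them by overlay.

```bash
cat > fit.py <<'E'
from h import *
from scipy.optimize import least_squares
pt=np.load("top.npy",allow_pickle=True)[0];ps=np.load("side.npy",allow_pickle=True)[0]
cA=lambda a:np.array(a)/4-.375+[110,135]
cB=lambda a:np.array(a)/4-.375+[190,75]
def W(q,L):
    c,s=np.cos(q[2]),np.sin(q[2]);L=np.array(L,float).reshape(-1,3)
    return np.c_[q[0]+c*L[:,0]-s*L[:,1],q[1]+s*L[:,0]+c*L[:,1],L[:,2]]
l=tri([ray(pt,cA((17,168))),ray(ps,cB((88,33)))]);rr=tri([ray(pt,cA((484,126))),ray(ps,cB((326,263)))])
print("posts tri",l,rr,np.linalg.norm(l[0]-rr[0]))
T=[((0,180,158),(17,168)),((0,-173,147),(477,127)),((80,-165,12),(465,68)),((80,-195,12),(500,67)),((80,195,12),(52,108)),((80,165,12),(84,107))]
S=[((0,180,158),(88,33)),((0,-180,158),(326,263))]
def res(q): return np.r_[(proj(pt,W(q,[a for a,_ in T]))-cA([b for _,b in T])).ravel(),(proj(ps,W(q,[a for a,_ in S]))-cB([b for _,b in S])).ravel()]
f=least_squares(res,[535,175,0],loss="soft_l1");R=f.x;print("rail",R[:2],np.degrees(R[2]),np.round(res(R),1))
bt=tri([ray(pt,cA((687,148))),ray(ps,cB((448,385)))]);print("crown tri",bt)
Tb=[((0,0,155),(687,148)),((82,0,60),(700,52)),((-82,0,60),(660,262))]
def rb(q): return (proj(pt,W(q,[a for a,_ in Tb]))-cA([b for _,b in Tb])).ravel()
f=least_squares(rb,[550,-158,0],x_scale=[10,10,.1]);B=f.x;print("blue",B[:2],np.degrees(B[2]),np.round(rb(B),1))
g=least_squares(lambda q:np.r_[(proj(pt,W([*W(R,(0,q[0],0))[0][:2],R[2]],(0,0,125)))-0).ravel()-cA((110,178))],[100]);print("grey y",g.x)
np.save("fit.npy",np.r_[R,B])
def draw(p,n,off,sc,sz):
    im=cv2.resize(p["image"][off[1]:off[1]+sz[1],off[0]:off[0]+sz[0]],None,fx=sc,fy=sc,interpolation=cv2.INTER_CUBIC)[:,:,::-1].copy()
    for q,Ls in((R,[((0,-173,147),(0,173,147)),((-80,-195,12),(80,-195,12)),((0,-180,0),(0,-180,158)),((0,180,0),(0,180,158))]),(B,[((-15,0,155),(15,0,155)),((0,-15,155),(0,15,155)),((-82,-31,0),(-82,31,0)),((82,-31,0),(82,31,0)),((-82,0,0),(-82,0,70)),((82,0,0),(82,0,70)),((0,0,0),(0,0,155)),((-15,-15,125),(15,-15,125))])):
        for a,b in Ls:
            u=((proj(p,W(q,[a,b]))-off+.375)*sc).astype(int);cv2.line(im,tuple(map(int,u[0])),tuple(map(int,u[1])),(0,255,255),1)
    cv2.imwrite(n,im);return im
a=draw(pt,"pics/oA.png",[110,135],4,[195,80]);b=draw(ps,"pics/oB.png",[190,75],3.6,[140,150])
h=a.shape[0]; c=np.zeros((600,780,3),np.uint8); a=cv2.resize(a,None,fx=.85,fy=.85)
b=draw(ps,"pics/oB.png",[255,130],4,[80,95]); e=draw(ps,"pics/oC.png",[190,75],3,[110,105])
c=np.zeros((600,780,3),np.uint8);c[:200,:]=cv2.resize(a,(780,200)) if 0 else 0
c[:272,:663]=a[:272,:663];c[272:587,:330]=e[:315,:330];c[220:600,440:760]=b[:380,:320];cv2.imwrite("pics/ov.png",c)
E
python3 fit.py
```

```text
posts tri (array([521.8683001 , 352.64833767, 149.15914821]), [0.20328848652632783, 0.2032884865264499]) (array([554.44534769,  -5.85655953, 150.56170684]), [2.807816846268295, 2.8078168462684734]) 359.9847115063307
rail [536.68056011 170.29962891] 5.250169287226741 [ 0.1 -0.1  0.8 -0.2  1.4  0.1  1.6 -0.5 -1.2  0.4 -0.5 -0.2 -0.3 -1.5
 -0.8 -0.9]
crown tri (array([ 548.3333054 , -164.42403424,  159.30296272]), [16.853095145076384, 16.85309514507615])
blue [ 541.40442207 -158.49344068] -11.326958259453345 [ 0.1 -2.6 -0.4  3.2  0.3 -0.3]
grey y [117.51322494]
```

View pics/ov.png

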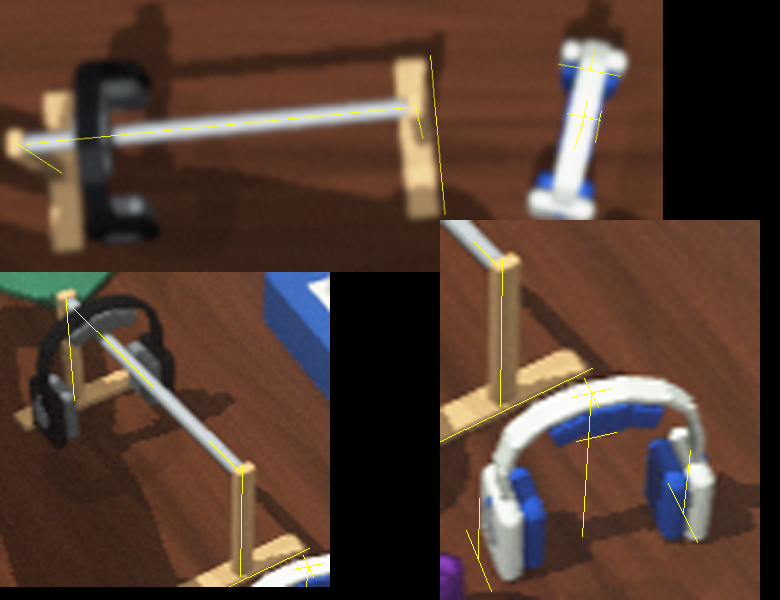

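The rail fit agrees to about 1 px. The blue model sits about 2.5 px to the left in the side view, so I refit it with the side points added and work out the move.

```bash
cat > b2.py <<'E'
import io,contextlib
with contextlib.redirect_stdout(io.StringIO()): from fit import *
cS=lambda a:(np.array(a)-[440,220])/4-.375+[255,130]
Tb=[((82,0,75),(700,52)),((-82,0,5),(660,262))]
Sb=[((0,-15,125),(608,432)),((82,-31,0),(705,538)),((-82,-31,0),(502,577))]
def rb(q): 
    a=proj(pt,W(q,[a for a,_ in Tb]))-cA([b for _,b in Tb]); b=proj(ps,W(q,[a for a,_ in Sb]))-cS([b for _,b in Sb])
    return np.r_[a.ravel(),b.ravel()]
f=least_squares(rb,[550,-158,0],x_scale=[10,10,.1],loss="soft_l1");B=f.x;print("blue",B[:2],np.degrees(B[2]),np.round(rb(B),1))
print("crown cushion tri",tri([ray(pt,cA((687,148))),ray(ps,cS((605,400)))]))
np.save("fit.npy",np.r_[R,B])
E
cat > mv.py <<'E'
from h import *
from scipy.spatial.transform import Rotation as Ro
def to(x,y,z,yaw):
    s=r.sense();M=Ro.from_euler("xyz",s["tcp_rot"],degrees=True).as_matrix()
    d=M.T@(np.array([x,y,z])-s["tool_pos"]);print("t",s["time"],"now",np.round(s["tool_pos"],1),np.round(s["tcp_rot"],2),"shift m",np.round(d/1000,4),"turn",round(-((yaw-s["tcp_rot"][2]+180)%360-180),2))
E
python3 b2.py; python3 -c "
from mv import *
q=np.load('fit.npy');to(q[3],q[4],290,90+np.degrees(q[5]))"
```

```text
blue [ 549.61616235 -158.29629142] -11.363990545050235 [-0.1 -0.4 -0.6 -0.4 -0.4  0.2  0.5 -0.  -0.3  2.4]
crown cushion tri (array([ 542.3139967 , -161.56970435,  147.30519796]), [7.8350897277023765, 7.835089727702534])
t 0.6 now [148.9 581.2 224.1] [180.    -0.    75.63] shift m [-0.617   0.5717 -0.0659] turn -3.0
```

```bash
python3 -m jog '[[-0.02,0.02,-0.066,0,100],[-0.08,0.07,-0.066,0,100],[-0.31,0.285,-0.066,-3,100],[-0.31,0.285,-0.066,-3,100],[-0.31,0.285,-0.066,-3,100],[-0.31,0.285,-0.066,-3,100],[-0.617,0.572,-0.066,-3,100],[-0.617,0.572,-0.066,-3,100]]'; python3 -c "
from mv import *
q=np.load('fit.npy');to(q[3],q[4],240,90+np.degrees(q[5]))"
```

```text
time: 1.4
tool_pos: [323.8, 255.1, 287.4]
tcp_rot: [179.9, -0.1, 78.7]
ft_force: [1.1, 0.4, -1.0]
finger_gap: 85.0
t 1.4 now [323.8 255.1 287.4] [ 1.7994e+02 -5.0000e-02  7.8660e+01] shift m [-0.361   0.3027  0.0473] turn 0.02
```

```bash
python3 -m jog '[[-0.361,0.303,0,0,100],[-0.361,0.303,0,0,100],[-0.361,0.303,0,0,100],[-0.361,0.303,0,0,100],[-0.361,0.303,0,0,100],[-0.361,0.303,0.02,0,100],[-0.361,0.303,0.04,0,100],[-0.361,0.303,0.047,0,100]]';python3 -m jog '[[-0.1,0.08,0.02,0,100],[-0.1,0.08,0.02,0,100],[-0.1,0.08,0.02,0,100]]'; python3 -c "
from mv import *
q=np.load('fit.npy');to(q[3],q[4],240,90+np.degrees(q[5]))"
```

```text
time: 2.2
tool_pos: [514.6, -94.1, 260.6]
tcp_rot: [179.8, -0.0, 78.6]
ft_force: [0.4, 1.0, 0.4]
finger_gap: 85.4
time: 2.5
tool_pos: [573.9, -211.1, 239.7]
tcp_rot: [179.9, -0.0, 78.5]
ft_force: [0.1, 1.5, -0.2]
finger_gap: 85.5
t 2.5 now [ 573.9 -211.1  239.7] [ 1.7985e+02 -3.0000e-02  7.8520e+01] shift m [ 0.0469 -0.0343 -0.0004] turn -0.11
```

```bash
python3 -m jog '[[0.047,-0.034,0,0,100],[0.047,-0.034,0,0,100],[0.047,-0.034,0.045,0,100],[0.047,-0.034,0.045,0,100],[0.047,-0.034,0.045,0,100]]'; python3 - <<'E'
from h import *
ps=r.snapshot("side");pt=r.snapshot("top");q=np.load("fit.npy");s=r.sense();t=s["tool_pos"];print(t)
np.save("s1.npy",np.array([ps,pt],dtype=object),allow_pickle=True)
a=cv2.resize(ps["image"][120:225,245:335],None,fx=5,fy=5,interpolation=cv2.INTER_CUBIC)
b=cv2.resize(pt["image"][140:210,255:305],None,fx=6,fy=6,interpolation=cv2.INTER_CUBIC)
for im,p,o,k in((a,ps,(245,120),5),(b,pt,(255,140),6)):
    for P in(t,t+[0,0,-22],[q[3],q[4],155]):
        u=(proj(p,P)[0]-o+.4)*k;cv2.circle(im,tuple(int(v) for v in u),3,(255,255,0),-1)
c=np.zeros((525,750,3),np.uint8);c[:,:450]=a;c[:420,450:]=b;cv2.imwrite("pics/s1.png",c[:,:,::-1])
E
```

```text
time: 3.0
tool_pos: [549.3, -157.8, 194.7]
tcp_rot: [180.0, -0.0, 78.5]
ft_force: [-0.3, 0.1, 2.1]
finger_gap: 85.9
[ 550.92766387 -158.6237351   197.16991272]
```

View pics/s1.png

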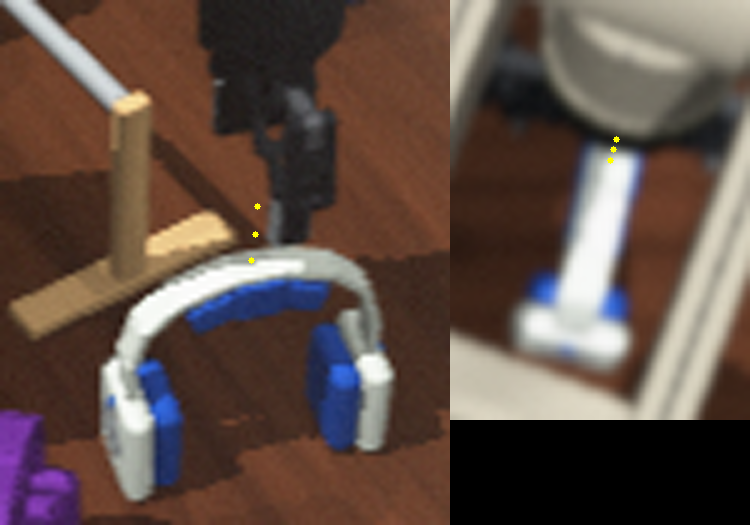

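Side view: the near fingertip at (285,240) is above the crown, and the crown centre is at about (259,262) against a predicted (251,260). That agrees to a few mm. Now descend and grip.

```bash
python3 -m jog '[[0,-0.001,0.015,0,70],[0,-0.001,0.03,0,70],[0,-0.001,0.04,0,70],[0,-0.001,0.0445,0,70],[0,-0.001,0.0445,0,70]]' 35 && python3 -m jog '[[0,0,0,0,20],[0,0,0,0,20],[0,0,0,0,20],[0,0,0,0,20],[0,0,0,0,20],[0,0,0,0,20]]' 35;  python3 -c "
from mv import *
q=np.load('fit.npy');to(q[3],q[4],150,90+np.degrees(q[5]))"
```

```text
time: 3.6
tool_pos: [549.3, -158.2, 151.1]
tcp_rot: [179.8, -0.0, 78.5]
ft_force: [-0.0, -0.8, -0.3]
finger_gap: 59.8
time: 4.2
tool_pos: [549.4, -158.2, 151.2]
tcp_rot: [179.8, -0.0, 78.5]
ft_force: [0.0, -1.0, -0.4]
finger_gap: 16.9
t 4.2 now [ 549.4 -158.2  151.2] [ 1.7982e+02 -2.0000e-02  7.8530e+01] shift m [-0.0001  0.0002  0.0012] turn -0.11
```

The gap is 16.9 mm, which is just the commanded opening, so nothing 30 mm wide is between the pads. I'll look.

```bash
python3 - <<'E'
from h import *
ps=r.snapshot("side");pt=r.snapshot("top");t=r.sense()["tool_pos"]
np.save("s2.npy",np.array([ps,pt],dtype=object),allow_pickle=True)
a=cv2.resize(ps["image"][120:225,245:335],None,fx=5,fy=5,interpolation=cv2.INTER_CUBIC)
b=cv2.resize(pt["image"][140:210,255:305],None,fx=6,fy=6,interpolation=cv2.INTER_CUBIC)
c=np.zeros((525,750,3),np.uint8);c[:,:450]=a;c[:420,450:]=b;cv2.imwrite("pics/s2.png",c[:,:,::-1])
E
```

```text
(no output)
```

View pics/s2.png

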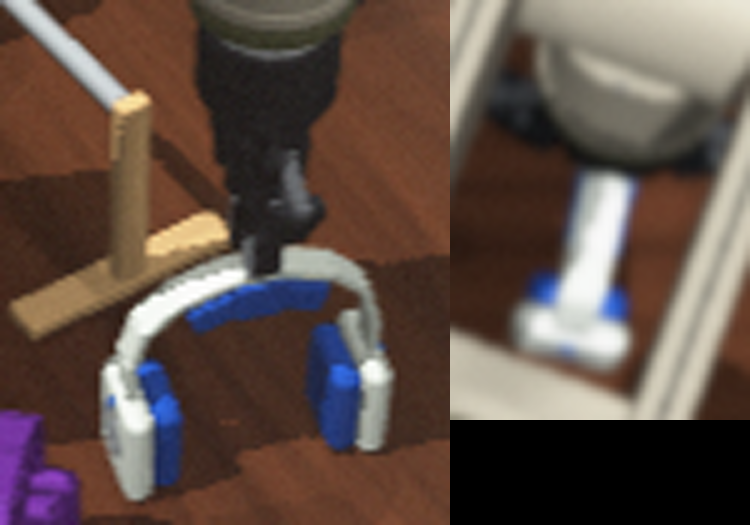

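```bash
python3 - <<'E'
from h import *
print(r.nose_length, r.sense()["finger_gap"])
p,_=np.load("s2.npy",allow_pickle=True);t=np.array([549.4,-158.2,151.2]);c=np.radians(78.5);x=np.array([np.cos(c),np.sin(c),0])
for n,z in(("tip",-22),("tcp",0)):
  for w in(-20,-10,0,10): print(n,w,((proj(p,t+x*w+[0,0,z])[0]-[245,120]+.4)*5).round())
q=np.load("fit.npy")
for L in((0,-15,125),(0,-15,140),(0,-10,155),(0,-10,150)):
  print(L,((proj(p,[q[3]+np.sin(np.radians(11.4))*L[1],q[4]+np.cos(np.radians(11.4))*L[1],L[2]])[0]-[245,120]+.4)*5).round())
E
```

```text
22.0 17.520995527868564
tip -20 [261. 317.]
tip -10 [255. 305.]
tip 0 [249. 293.]
tip 10 [243. 281.]
tcp -20 [263. 290.]
tcp -10 [257. 278.]
tcp 0 [251. 266.]
tcp 10 [245. 253.]
(0, -15, 125) [258. 316.]
(0, -15, 140) [259. 298.]
(0, -10, 155) [258. 273.]
(0, -10, 150) [257. 279.]
```

Side crop s2: the near fingertip ends at about (265,272), level with the top of the band, though (255,305) was predicted. So the tips are about 25 mm higher than the nominal height, and they closed just above or on the band. I'll open, go down in small steps and look again.

```bash
python3 -m jog '[[0,0,0,0,75],[0,0,0,0,75],[0,0,0,0,75],[0,0,0,0,75],[0,0,0.008,0,75],[0,0,0.016,0,75],[0,0,0.016,0,75]]' 35; python3 - <<'E'
from h import *
ps=r.snapshot("side");pt=r.snapshot("top");t=r.sense()["tool_pos"]
a=cv2.resize(ps["image"][120:225,245:335],None,fx=5,fy=5,interpolation=cv2.INTER_CUBIC)
b=cv2.resize(pt["image"][140:210,255:305],None,fx=6,fy=6,interpolation=cv2.INTER_CUBIC)
c=np.zeros((525,750,3),np.uint8);c[:,:450]=a;c[:420,450:]=b;cv2.imwrite("pics/s3.png",c[:,:,::-1])
E
```

```text
time: 5.0
tool_pos: [548.2, -157.7, 133.0]
tcp_rot: [-180.0, -0.1, 78.5]
ft_force: [-0.4, 0.6, -0.3]
finger_gap: 64.1
```

View pics/s3.png

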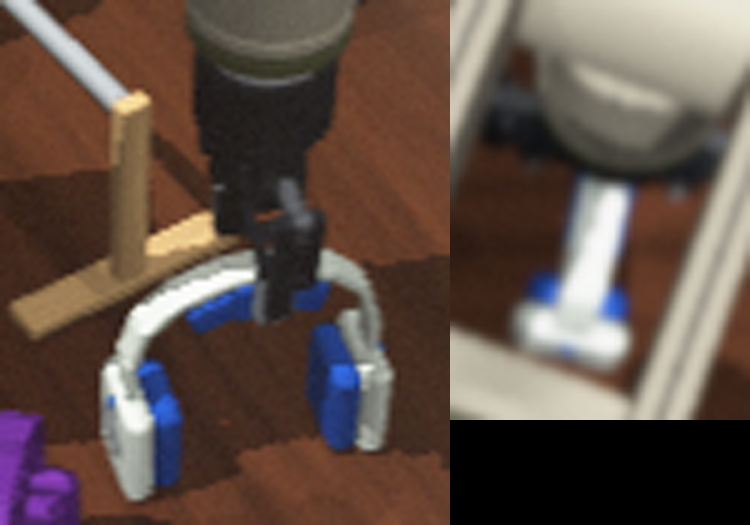

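Side view: the near fingertip is now at (272,318), in front of the cushion, and about 4 mm to the +x side of its centre (259). I'll shift by -3 mm, go 4 mm lower and grip.

```bash
python3 -m jog '[[0,-0.003,0.004,0,75],[0,-0.003,0.004,0,25],[0,-0.003,0.004,0,15],[0,-0.003,0.004,0,15],[0,-0.003,0.004,0,15],[0,-0.003,0.004,0,15],[0,-0.003,0.004,0,15],[0,-0.003,0.004,0,15]]' 35; python3 -m jog '[[0,0,0,0,15],[0,0,0,0,15]]' 35
```

```text
time: 5.9
tool_pos: [546.1, -157.5, 130.7]
tcp_rot: [179.9, -0.0, 78.5]
ft_force: [-1.5, -0.5, 1.1]
finger_gap: 28.7
time: 6.1
tool_pos: [546.1, -157.5, 130.7]
tcp_rot: [179.9, -0.0, 78.5]
ft_force: [0.1, 0.3, 0.7]
finger_gap: 28.9
```

It stopped at 29 mm, so the cushion is gripped. Lifting.

```bash
python3 -m jog '[[0,0,-0.005,0,15],[0,0,-0.015,0,15],[0,0,-0.035,0,15],[0,0,-0.07,0,15],[0,0,-0.11,0,15],[0,0,-0.15,0,15],[0,0,-0.185,0,15],[0,0,-0.205,0,15]]' 40; python3 -m jog '[[0,0,-0.01,0,15],[0,0,-0.01,0,15]]'; python3 - <<'E'
from mv import *
ps=r.snapshot("side");pt=r.snapshot("top")
np.save("s4.npy",np.array([ps,pt],dtype=object),allow_pickle=True)
a=cv2.resize(ps["image"][50:190,235:345],None,fx=4,fy=4,interpolation=cv2.INTER_CUBIC)
b=cv2.resize(pt["image"][120:220,245:320],None,fx=4,fy=4,interpolation=cv2.INTER_CUBIC)
c=np.zeros((560,740,3),np.uint8);c[:,:440]=a;c[:400,440:]=b;cv2.imwrite("pics/s4.png",c[:,:,::-1])
q=np.load("fit.npy");R=q[:3];to(R[0]+50*np.sin(R[2]),R[1]-50*np.cos(R[2]),345,90+np.degrees(R[2]))
E
```

```text
time: 6.9
tool_pos: [546.4, -157.7, 340.5]
tcp_rot: [179.6, 0.0, 78.5]
ft_force: [0.7, -1.3, -2.2]
finger_gap: 29.0
time: 7.1
tool_pos: [547.2, -157.9, 353.2]
tcp_rot: [179.3, 0.1, 78.5]
ft_force: [-0.1, 0.4, -3.1]
finger_gap: 28.9
t 7.2 now [ 546.2 -157.5  349.5] [1.7965e+02 1.0000e-02 7.8540e+01] shift m [ 0.2715 -0.0601  0.0041] turn -16.71
```

View pics/s4.png

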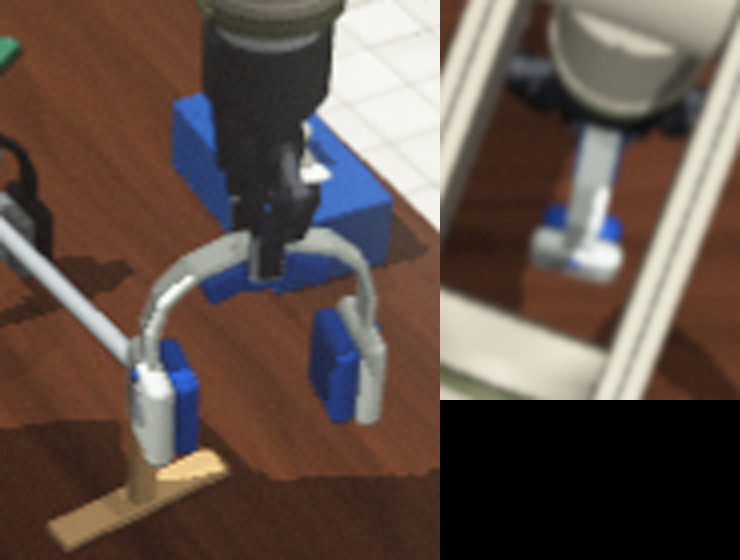

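The headset is held level, with the fingertips at (267,280) just above the cushion's underside. Carrying it along to the free stretch.

```bash
python3 -m jog '[[0.015,-0.003,0,0,15],[0.05,-0.012,0,-3,15],[0.09,-0.021,0,-6,15],[0.13,-0.03,0,-9,15],[0.17,-0.04,0,-12,15],[0.21,-0.049,0,-15,15],[0.245,-0.057,0,-16.7,15],[0.265,-0.062,0,-16.7,15]]'; python3 -m jog '[[0.006,0.0,0,0,15],[0.006,0.0,0,0,15],[0.006,0,0,0,15]]'; python3 - <<'E'
from mv import *
q=np.load("fit.npy");R=q[:3];to(538,R[1]-50*np.cos(R[2]),345,90+np.degrees(R[2]))
ps=r.snapshot("side");pt=r.snapshot("top")
np.save("s5.npy",np.array([ps,pt],dtype=object),allow_pickle=True)
a=cv2.resize(ps["image"][10:170,180:300],None,fx=3.6,fy=3.6,interpolation=cv2.INTER_CUBIC)
b=cv2.resize(pt["image"][110:240,105:245],None,fx=2.5,fy=2.5,interpolation=cv2.INTER_CUBIC)
c=np.zeros((576,782,3),np.uint8);c[:,:432]=a;c[:325,432:]=b;cv2.imwrite("pics/s5.png",c[:,:,::-1])
E
```

```text
time: 8.0
tool_pos: [536.6, 118.0, 347.0]
tcp_rot: [179.9, 0.0, 95.5]
ft_force: [0.9, -0.1, -3.0]
finger_gap: 29.0
time: 8.3
tool_pos: [535.7, 123.3, 346.1]
tcp_rot: [179.9, 0.1, 95.4]
ft_force: [0.5, -0.1, -2.8]
finger_gap: 29.0
t 8.3 now [535.7 123.3 346.1] [1.7994e+02 8.0000e-02 9.5440e+01] shift m [-0.003   0.002   0.0011] turn 0.19
```

View pics/s5.png

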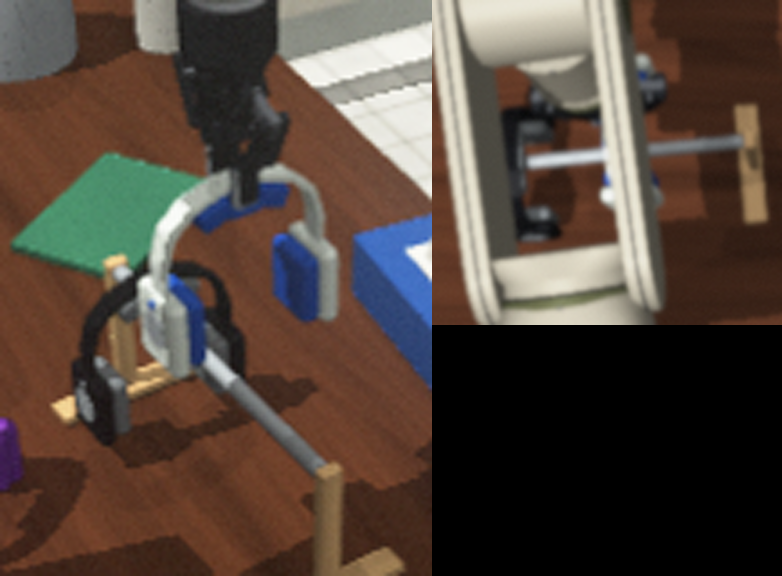

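```bash
python3 - <<'E'
from h import *
from scipy.optimize import least_squares
ps,pt=np.load("s5.npy",allow_pickle=True)
q=np.load("fit.npy");yaw=np.radians(5.4);c,s=np.cos(yaw),np.sin(yaw);M=np.array([[c,-s,0],[s,c,0],[0,0,1]])
cS=lambda a:np.array(a)/3.6-.36+[180,10]
cT=lambda a:(np.array(a)-[432,0])/2.5-.3+[105,110]
L=np.array([(0,-15,125),(82,-31,0),(-82,-31,0)],float);U=cS([(243,214),(333,317),(176,373)])
Lt=np.array([(-82,0,5)],float);Ut=cT([(628,210)])
f=lambda p:np.r_[(proj(ps,p+L@M.T)-U).ravel(),(proj(pt,p+Lt@M.T)-Ut).ravel()]
o=least_squares(f,[540,120,215]);print(o.x,np.round(f(o.x),1))
g=lambda p:f([p[0],p[1],215.4]);o=least_squares(g,[540,120]);print(o.x,np.round(g(o.x),1))
h=lambda p:f([p[0],p[1],215.4])[:6];o=least_squares(h,[540,120]);print("side only",o.x)
P=o.x;R=q[:3];d=P-R[:2];print("local in rail: across",d@[np.cos(R[2]),np.sin(R[2])],"along",d@[-np.sin(R[2]),np.cos(R[2])])
E
```

```text
[542.40685736 135.06403161 210.56244653] [-0.4 -0.6  0.4 -1.  -1.1  1.9  0.2 -1.1]
[540.62370369 131.70696391] [-0.4 -1.3  0.4 -1.5 -1.2  1.4  1.1 -0.8]
side only [540.89684458 129.48872546]
local in rail: across 0.46421191308162113 along -41.02549698430509
```

In the camera frame the headset is within about 1–2 mm of the bar's axis, and 41 mm along -y where 50 is wanted. I'll nudge it, lower to about 14 mm above contact and check.

```bash
python3 -m jog '[[-0.003,0,0.01,0,15],[-0.007,-0.001,0.03,0,15],[-0.007,-0.001,0.06,0,15],[-0.007,-0.001,0.09,0,15],[-0.007,-0.001,0.12,0,15],[-0.007,-0.001,0.145,0,15],[-0.007,-0.001,0.163,0,15],[-0.007,-0.001,0.17,0,15]]'; python3 -m jog '[[0,0,0,0,15],[0,0,0,0,15]]'; python3 - <<'E'
from h import *
ps=r.snapshot("side");pt=r.snapshot("top")
np.save("s6.npy",np.array([ps,pt],dtype=object),allow_pickle=True)
a=cv2.resize(ps["image"][60:180,185:305],None,fx=4.8,fy=4.8,interpolation=cv2.INTER_CUBIC)
b=cv2.resize(pt["image"][130:230,120:210],None,fx=2.4,fy=2.4,interpolation=cv2.INTER_CUBIC)
c=np.zeros((576,792,3),np.uint8);c[:,:576]=a;c[:240,576:]=b;cv2.imwrite("pics/s6.png",c[:,:,::-1])
E
```

```text
time: 9.2
tool_pos: [534.4, 114.3, 173.4]
tcp_rot: [-179.9, 0.1, 95.3]
ft_force: [0.4, -0.8, -2.4]
finger_gap: 28.9
time: 9.4
tool_pos: [534.5, 113.7, 173.7]
tcp_rot: [-179.9, 0.1, 95.2]
ft_force: [-0.5, -0.2, -3.0]
finger_gap: 29.1
```

View pics/s6.png

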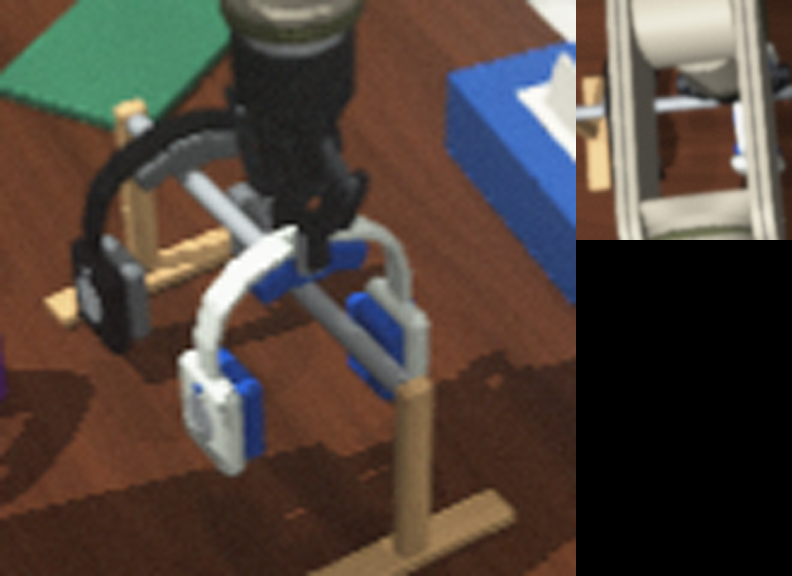

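Side crop: the cushion spans (255,290)–(368,255), with its middle (312,280) straight over the bar (311,297). The cups are on either side, and the grey headset is untouched. Lowering gently with force checks.

```bash
python3 -m jog '[[0,0,0.003,0,15],[0,0,0.006,0,15],[0,0,0.008,0,15],[0,0,0.009,0,15],[0,0,0.009,0,15]]'; python3 -m jog '[[0,0,0.001,0,15],[0,0,0.002,0,15],[0,0,0.002,0,15]]'; python3 -c "
from h import *
print([np.round(r.sense()['ft_force'],1).tolist(),r.sense()['tool_pos']])"
```

```text
time: 10.0
tool_pos: [535.0, 114.1, 165.4]
tcp_rot: [-179.9, 0.1, 95.3]
ft_force: [0.4, -0.2, -2.3]
finger_gap: 28.8
time: 10.3
tool_pos: [534.9, 114.1, 163.2]
tcp_rot: [-179.9, 0.1, 95.3]
ft_force: [-1.0, -0.2, -2.7]
finger_gap: 28.7
[[-1.0, -0.2, -2.7], array([534.877034  , 114.08873805, 163.19154918])]
```

```bash
python3 -m jog '[[0,0,0.001,0,15],[0,0,0.0015,0,15],[0,0,0.0015,0,15]]';python3 -m jog '[[0,0,0.001,0,15],[0,0,0.001,0,15]]'; python3 -m jog '[[0,0,0.001,0,15],[0,0,0.001,0,15]]'
```

```text
time: 10.6
tool_pos: [534.8, 114.1, 161.6]
tcp_rot: [-179.9, 0.1, 95.3]
ft_force: [-0.0, 0.3, -2.9]
finger_gap: 29.2
time: 10.8
tool_pos: [534.9, 114.1, 160.6]
tcp_rot: [-179.9, 0.1, 95.3]
ft_force: [0.3, 0.2, -2.7]
finger_gap: 29.0
time: 11.0
tool_pos: [535.1, 114.1, 160.5]
tcp_rot: [-180.0, 0.1, 95.3]
ft_force: [-3.6, -0.2, 4.6]
finger_gap: 29.0
```

Contact at TCP z 160.5, exactly the predicted 130.7 + 30. There is also a side force of -3.6 N in x, which may be contact on the slope. I'll raise 2 mm, shift -4 mm across and touch again.

```bash
python3 -m jog '[[0,0,-0.002,0,15],[0,-0.002,-0.002,0,15],[0,-0.004,-0.002,0,15],[0,-0.004,-0.002,0,15]]';python3 -m jog '[[0,0,0.001,0,15],[0,0,0.001,0,15]]'; python3 -m jog '[[0,0,0.001,0,15],[0,0,0.001,0,15]]'; python3 -m jog '[[0,0,0.001,0,15],[0,0,0.001,0,15]]'
```

```text
time: 11.4
tool_pos: [530.6, 113.7, 162.1]
tcp_rot: [-179.9, 0.1, 95.3]
ft_force: [-0.5, 0.7, -3.0]
finger_gap: 28.6
time: 11.6
tool_pos: [530.4, 113.7, 160.7]
tcp_rot: [-179.9, 0.1, 95.3]
ft_force: [-0.2, -0.0, -2.2]
finger_gap: 29.0
time: 11.8
tool_pos: [530.6, 113.7, 160.5]
tcp_rot: [-179.9, 0.1, 95.3]
ft_force: [-2.2, -0.2, 2.6]
finger_gap: 28.8
time: 12.0
tool_pos: [530.9, 113.8, 160.4]
tcp_rot: [-180.0, 0.1, 95.3]
ft_force: [-4.3, -0.8, 6.1]
finger_gap: 29.0
```

The contact height is the same at both x positions, so the bar is under the flat part and the x force is friction. I'll re-centre by +2 mm, touch down lightly and release.

```bash
python3 -m jog '[[0,0,-0.002,0,15],[0,0.002,-0.002,0,15],[0,0.002,-0.002,0,15]]'; python3 -m jog '[[0,0,0.001,0,15],[0,0,0.0015,0,15],[0,0,0.0015,0,15]]'
```

```text
time: 12.3
tool_pos: [533.1, 114.0, 162.2]
tcp_rot: [-180.0, 0.1, 95.3]
ft_force: [-0.5, -0.7, -2.6]
finger_gap: 28.7
time: 12.6
tool_pos: [533.0, 113.9, 160.6]
tcp_rot: [-180.0, 0.1, 95.3]
ft_force: [-0.1, -1.6, -1.6]
finger_gap: 28.9
```

```bash
python3 -m jog '[[0,0,0.0005,0,15],[0,0,0.0005,0,36],[0,0,0.0005,0,38],[0,0,0.0005,0,42],[0,0,0.0005,0,50],[0,0,0.0005,0,60],[0,0,0.0005,0,60],[0,0,0.0005,0,60]]' 20
```

```text
time: 13.4
tool_pos: [533.1, 113.9, 160.1]
tcp_rot: [-180.0, 0.1, 95.3]
ft_force: [-0.9, -0.4, 1.0]
finger_gap: 51.4
```

Released. Retreating straight up and clear.

```bash
python3 -m jog '[[0,0,-0.005,0,60],[0,0,-0.015,0,60],[0,0,-0.03,0,60],[0,0,-0.06,0,60],[0,0,-0.1,0,60],[0,0,-0.14,0,60],[0,0,-0.17,0,60],[0,0,-0.18,0,60]]'; python3 -m jog '[[-0.1,-0.05,-0.03,0,60],[-0.1,-0.05,-0.03,0,60],[-0.2,-0.1,-0.03,0,60],[-0.2,-0.1,-0.03,0,60],[-0.2,-0.1,-0.03,0,60],[-0.2,-0.1,-0.03,0,60]]'; python3 - <<'E'
from h import *
p1=r.snapshot("side");[r.snapshot("side") for _ in range(8)]
ps=r.snapshot("side");pt=r.snapshot("top")
d=np.abs(ps["image"].astype(int)-p1["image"].astype(int))[60:180,185:305];print("motion px>40:",(d.max(2)>40).sum())
a=cv2.resize(ps["image"][60:180,185:305],None,fx=4,fy=4,interpolation=cv2.INTER_CUBIC)
b=cv2.resize(pt["image"][130:225,110:240],None,fx=2.4,fy=2.4,interpolation=cv2.INTER_CUBIC)
e=cv2.resize(ps["image"],None,fx=.6,fy=.6)
c=np.zeros((480,800,3),np.uint8);c[:,:480]=a;c[:228,480:792]=b;c[235:465,485:792]=e[:230,:307];cv2.imwrite("pics/s7.png",c[:,:,::-1])
E
```

```text
time: 14.2
tool_pos: [534.6, 114.4, 346.4]
tcp_rot: [179.5, 0.1, 95.3]
ft_force: [-0.0, 0.4, 0.5]
finger_gap: 51.2
time: 14.8
tool_pos: [451.9, -96.9, 376.4]
tcp_rot: [179.5, 0.2, 95.0]
ft_force: [-0.5, 1.1, 0.1]
finger_gap: 51.3
motion px>40: 25
```

View pics/s7.png

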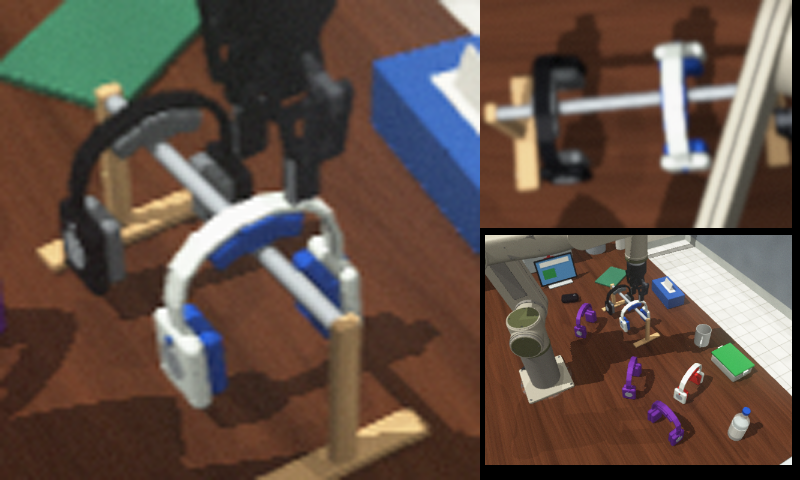

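The blue headset hangs square over the bar, with its cushion on the bar at (255,240) and a cup on each side at (190,355) and (335,280). The cups are clear of the table, and the grey, red and purple headsets are in place. I'll wait for any swing to die out, check, and hand in.

```bash
python3 -m jog '[[0,0,0,0,60],[0,0,0,0,60],[0,0,0,0,60],[0,0,0,0,60],[0,0,0,0,60],[0,0,0,0,60],[0,0,0,0,60],[0,0,0,0,60]]'; python3 - <<'E'
from h import *
p=[r.snapshot("side")["image"].astype(int)[110:165,220:280] for _ in range(10)]
print([int((np.abs(x-p[0]).max(2)>40).sum()) for x in p[1:]]);print(r.sense()["time"]);r.hand_in()
E
```

```text
time: 16.15
tool_pos: [453.3, -93.4, 375.8]
tcp_rot: [179.6, 0.1, 95.3]
ft_force: [-0.1, 0.3, 0.7]
finger_gap: 51.4
[0, 0, 0, 0, 0, 0, 0, 0, 0]
16.65
the job is handed in; nothing more can be done
```

The blue headset is hanging on the free stretch of the rail beside the grey one, and I handed the job in at 16.65 s. I gripped it by the crown cushion, carried it over the rail and lowered it in 1 mm steps. It first touched the bar at the expected height, with about 6 N at most, and I then released it and moved the arm clear.

**Last checks:**
- **Hang:** The bar is under the crown cushion, with one cup on each side and the cups clear of the table.
- **Still:** Over ten frames covering about 0.5 s, no pixel near the headset changed.
- **Others:** In the last picture the red, grey and purple headsets all look undisturbed.

**What failed or disagreed:**
- **First grasp:** It closed on nothing. In the camera the fingertips sat about 20–25 mm higher than the robot reported, so I opened, went about 20 mm lower and gripped again.
- **Position along the rail:** The camera put it about 48 mm to the -y side of the middle, and the arm's own reading about 56 mm, against the 50 mm wanted.
- **Sideways force:** Touching down gave up to 4 N sideways. The contact height was the same 4 mm further across, so I took this as friction on the flat part of the cushion.

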